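Dock the instrument case over the sill

ROBOT

A 6-joint arm with a two-finger parallel gripper is mounted at the origin on the work surface. World frame = base frame: x ahead of the robot, y to its left, z up, the work surface at z = 0. Lengths are in m, angles in rad, forces in N, time in s.
With the tool pointing down it reaches from about 0.4 to 0.825 m from the base axis. Payload 7 kg.
Tool frame: the origin (TCP) lies between the finger pads; the fingertips stand 22 mm ahead of it and the grasp point (between the pads) lies 3 mm ahead of it (arm.tip_reach is the distance from the TCP to the fingertips, in m); z points along the fingers, y is the line along which they close (so a half turn about z gives the same grasp; the last joint's range is limited). The gripper opens to 88 mm and grips with 3 to 60 N. Pads are 19 mm wide; open, the fingers measure 130 mm over their backs; the gripper's body (78 mm by 193 mm) begins 47 mm behind the grasp point.
Start: joints at [-0.963, 0.359, 0.012, 0, -1.224, -0.288], TCP at [0.212, -0.641, 0.249] pointing down, gripper open.
Joint ranges: [-3.07, 3.07], [-1.43, 2.12], [-1.02, 1.25], [-3.03, 1.67], [-3.05, -0], [-3.03, 3.03]. Speed limits (rad/s): [2.39, 2.39, 3.01, 3.14, 3.14, 3.14].

INTERFACE

Orientations are given as [roll, pitch, yaw] about the fixed x, y, z axes, in that order (R = Rz(yaw) Ry(pitch) Rx(roll)).
In Python, from station import arm, viewer gives the robot as it stands. The module is installed in compiled form; this text tells all that it offers.
- The arm moves only by the tool apply_moves, never from a script. Its argument "commands" is a list that holds one entry, the list of rows, each a list of 5 numbers: the closure, from -1 (fully open) to 1 (shut), then the shift along the world's x, y, z as a fraction of full scale, then the turn about the world's z as a fraction of full scale. In form: [[[fingers, tx, ty, tz, yaw], ...]]. A call has 1 to 12 rows; each row shifts and turns the commanded pose from where the row before left it; what a row does not reach is not made up. Full scale, the value 1, is 20 cm for a shift and pi rad for a turn. A row lasts 1/10 s, in which the tool goes at most 50 mm and 8.59 degrees, less where a joint would pass 70% of its speed; a pose out of reach is approached as far as the arm can. A call with a number of a shift or a turn outside -1 to 1 is refused whole. A call with a gripper value outside its range is refused whole. The fingers move at their own pace and stop on an object; "force" is the grip in N (left out, the last holds). Time passes only in rows, so rows that do not move let the fingers close. It gives the time, the measured TCP pose, the force, the opening and the grip force at its end, in the units of the state.
- arm.get_state(): the state, without advancing time (a new reading comes with each control period).
- viewer.grab_frame(name): name is "side" or "top"; returns a dict with "image" (400x640x3 uint8, blue, green, red), "mtx" (3x3 intrinsics, pixels), "rvec" (rotation vector, rad) and "tvec" (3), from world to camera coordinates, as OpenCV has them. Camera axes: x right, y down, z forward; pixel columns grow to the right and rows downward; lengths in m; the calibration is good to about 2 mm. A picture is of the moment at which its call begins. There is no depth.
- arm.job_done(): hands the job in; it is judged then, once.
The state is a dict: "t": time; "q": joint angles; "qd": joint speeds; "joint_efforts": joint torques, N m; "eef_pos": TCP position; "ee_rot": TCP orientation; "force": force on the tool from outside, world axes, zero at the start; "moment": the same for the moment, N m; "width": finger opening in m; "gripper_force": force on a finger pad.
Only numpy, scipy, OpenCV 4.12 (cv2) and the standard library are available. Lean on these libraries where they do the work, as an engineer would, in place of code of your own. Each camera call takes 0.05 s, during which the arm holds its last target. There are 200 camera calls.

TASK

Dock the reddish wooden instrument case in the white docking bay: raise only its front end by the black handle bar, rest that end on the bay's yellow sill with the rear end still on the bench, and let go of the handle. Then slide the case up over the sill and in between the guide rails until it has pushed the black buffer plate all the way back to its end stop, and leave it there lying flat. Never lift the rear end away from its support or tip the case steeply, do not jam the case against the sill or ram the buffer at its end stop (feel for both and stay well below 25 N), and leave the bottle, beaker and jar alone.

Things in the scene. Friction and masses are not known exactly. Their poses are not given: they have to be found in the camera images.
- case: Loose closed wooden case, red-brown, 160 long (its x) x 120 wide (its y) x 50 high, mass between 0.45 and 0.75 kg, centre of mass near its middle. Origin: centre of its underside; z up; +x points to its front (leading) end, the end with the handle, which faces the bay within about 10 degrees at the start. At the start it stands flat on the bench, 15 to 45 mm short of the sill and up to 20 mm to one side.
- case_handle (a point): Middle of the case's handle, a rigid black round bar 14 mm thick that lies along the case's y, 82 mm above the underside (its axis), 35 mm behind the front face. Free span 80 mm between its two posts, 25 mm of free height between bar and lid. Axes as the case.
- case_front (a point): Middle of the lower edge of the case's front face (80 mm along the case's +x from its origin). Axes as the case.
- case_rear (a point): Middle of the lower edge of the case's rear face (80 mm along the case's -x from its origin). While the front is raised the rear face leans back, so a pusher should meet it low, 5 to 15 mm above the sill's height: a push high up, at the rear face's upper edge, wedges the case on the sill. It must never come higher than 32 mm above the bench; the case must never tilt more than 0.35 rad (20 degrees). Axes as the case.
- dock: Fixed white docking bay, a flat deck 16 mm above the bench and 170 mm wide, with a rectangular step all along its front edge. Origin: at bench height under the middle of the step's front edge; +x is the way in (horizontal), z up. Two aluminium guide rails, 14 mm high, stand on the deck along its x from x = 40 mm to 215 mm, with inner faces at y = +-68 mm. Behind the buffer plate is a block 75 mm high from x = 225 mm on.
- sill: Yellow front 20 mm of the deck, the step that the case must climb: vertical front face, 16 mm high, same origin and axes as the dock. The case must never be pressed on it with more than 25 N in all (the case's weight included).
- buffer (a joint): Travel of the buffer plate in m: 0 = out, 0.012 = fully back at its rigid end stop. It starts between 0 and 0.002. It takes about 4 N to slide it and it stays where it is left (no spring). The case must never press on it with more than 25 N. The reading is noisy.
- buffer_face (a point): Centre of the face of the black rubber buffer plate (120 wide, 45 high) that meets the case's front; 172 mm along the dock's x from its origin when out, 184 mm when fully back. Axes as the dock.
- reagent: Bystander: amber bottle, 50 diameter, 100 high, loose; origin: centre of its underside.
- beaker: Bystander: white ceramic beaker, 60 diameter, 70 high, loose; origin: centre of its underside.
- jar: Bystander: small jar with white cap, 50 diameter, 60 high, loose; origin: centre of its underside.
Mind the look-alikes: they are no part of the job. Of the things shaped like the case, the wooden one is meant.

How it is judged:
On the way:
1. the case's front end rests on the sill (at least 8 mm past its front edge), its rear end still on the bench, and the handle is let go (x of case_front in the frame of dock above 0.008 m and z of case_front in the frame of dock above 0.013 m and height (world z) of case_rear below 0.008 m and contact force between case and dock above 0.3 N and contact force between the fingers and case below 0.2 N), for 0.2 s.
At the end, for the whole second after the job is handed in: the case lies flat on the deck between the guide rails (within 12 mm of the middle, within 0.08 rad of straight), the buffer plate is back at its end stop (within 1.5 mm of its 12 mm travel), the case's front is still against it (within 4.5 mm of the fully home place), at rest and released (value of joint buffer above 0.0105 m and x of case_front in the frame of dock above 0.1795 m and angle between case's own z axis and vertical below 0.04 rad and height (world z) of case between 0.012 and 0.02 m and angle between the x axis of case and the x axis of dock, either way round below 0.08 rad and y of case in the frame of dock between -0.012 and 0.012 m and linear speed of case below 0.01 m/s and contact force between the fingers and case below 0.2 N); the robot touches nothing.
It fails at once if the case's rear end was lifted clear of its support (higher than 32 mm above the bench) (height (world z) of case_rear above 0.032 m).
It fails at once if the case was tipped more than 0.35 rad (angle between case's own z axis and vertical above 0.35 rad).
It fails at once if the case was jammed against the sill with more than 25 N (contact force between case and sill above 25 N).
It fails at once if the buffer was rammed with more than 25 N (contact force between case and buffer above 25 N).
It fails at once if the bottle, beaker or jar was disturbed (moved over 15 mm) (distance of any of reagent, beaker, jar from where it was at the start of the episode above 0.015 m).
It also fails if it takes over 70 s, if anything falls off the work surface, if the arm or the gripper's body presses on something with over 40 N, if the wrist force passes 120 N, or if a joint passes its speed limit or range.

## Working session

There is one attempt and no reset: what is moved stays moved. The work goes in short steps, Python scripts to look and compute and a tool call to move; the robot and the scene stay as the last step left them, time stands still between calls to the robot, and variables do not carry over. Pictures are saved under pics/ and viewed, at most 10 in all, crops included, and the job is handed in when it is done.

Besides the shell and the picture viewer there is one more tool, called after "Request:" in YAML: its name, and indented under it one key for each argument. apply_moves: Moves the arm, as the interface text tells. Shift numbers are shares of 20 cm and turn numbers shares of pi rad, none past 1 either way. Its arguments: {"type":"object","properties":{"commands":{"type":"array","items":{"type":"array","items":{"type":"array","items":{"type":"number"}}}},"force":{"type":"number"}},"required":["commands"]}

```bash
mkdir -p pics && cat > h.py <<'E'
import numpy as np, cv2
from station import arm, viewer
def cam(n):
    f=viewer.grab_frame(n); R=cv2.Rodrigues(np.array(f["rvec"],float))[0]; return f["image"],np.array(f["mtx"]),R,np.array(f["tvec"],float).reshape(3)
def ray(c,px):
    _,K,R,t=c; d=R.T@np.linalg.solve(K,np.array([px[0],px[1],1.])); return -R.T@t,d
def onz(c,px,z):
    o,d=ray(c,px); return o+d*(z-o[2])/d[2]
def proj(c,p):
    _,K,R,t=c; v=K@(R@np.array(p)+t); return v[:2]/v[2]
E
python3 - <<'E'
from h import *
for n in("top","side"):
    c=cam(n); cv2.imwrite(f"pics/{n}0.png",c[0]); print(n,-c[2].T@c[3],c[2][2])
s=arm.get_state();print(s["t"],s["eef_pos"],s["ee_rot"],s["force"],s["width"])
E
```

```text
top [ 0.43072762 -0.24873242  1.14026373] [ 0.10768355  0.01862983 -0.99401065]
side [ 0.40050531 -1.00777057  1.09561556] [ 0.10579869  0.61515532 -0.78127496]
0.1 [ 0.21205483 -0.64041645  0.24771431] [ 3.14011706e+00 -1.30620465e-04 -2.82190046e+00] [0.70525822 1.11422859 0.36651062] 0.08767409237974448
```

View pics/top0.png

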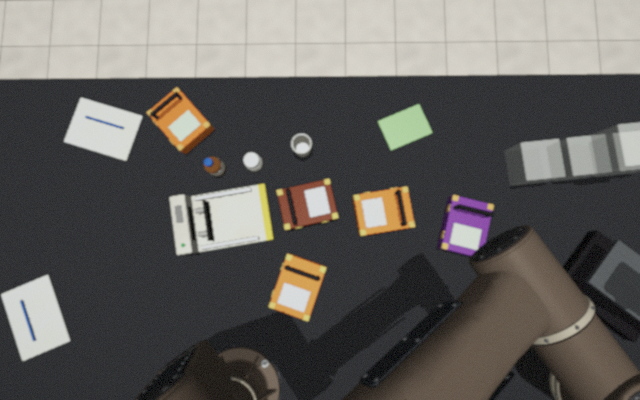

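View pics/side0.png

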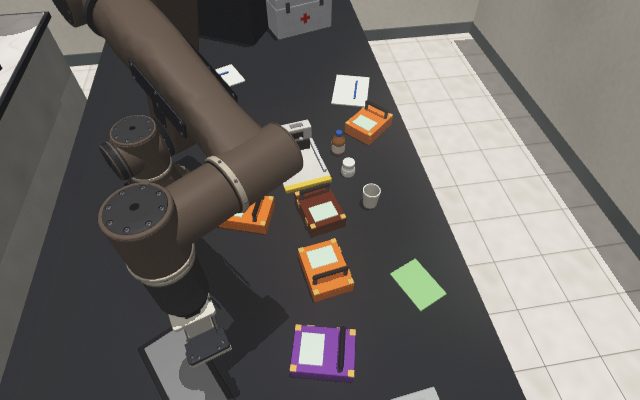

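The top view shows the wooden case at about (308,204), with its handle at (290,207) facing the dock (175-272, 185-253). The yellow sill is at column 268. The look-alikes are orange cases at (180,120), (385,210) and (298,287), plus a purple one at (467,225). Only (308,204) is red-brown wood. The bottle is at (213,165), the jar at (253,161) and the beaker at (301,145). I'll confirm with a crop and measure.

```bash
python3 - <<'E'
from h import *
c=cam("top"); im=c[0]
cv2.imwrite("pics/crop1.png",cv2.resize(im[130:270,160:350],None,fx=4,fy=4,interpolation=cv2.INTER_CUBIC))
hsv=cv2.cvtColor(im,cv2.COLOR_BGR2HSV)
y=cv2.inRange(hsv,(22,120,100),(35,255,255)); y[:,:255]=0;y[:,276:]=0;y[:180]=0;y[250:]=0
pts=cv2.findNonZero(y); r=cv2.minAreaRect(pts); b=cv2.boxPoints(r); print("sill",r)
for p in b: print(p,onz(c,p,.016).round(4))
print(hsv[195,300],hsv[215,330],hsv[222,300])
for n,p in dict(bottle=(213,165),jar=(253,161),beaker=(301,145)).items(): print(n,onz(c,p,.05).round(3))
E
```

```text
sill ((266.1523742675781, 211.40335083007812), (57.70353698730469, 6.704600811004639), 81.57302856445312)
[258.6081  183.35435] [ 0.6027 -0.0489  0.016 ]
[265.2403  182.37181] [ 0.6057 -0.0691  0.016 ]
[273.69666 239.45235] [ 0.4326 -0.097   0.016 ]
[267.06445 240.43489] [ 0.4297 -0.0771  0.016 ]
[  8 145 141] [ 10 139 145] [  7 137 143]
bottle [0.653 0.082 0.05 ]
jar [ 0.665 -0.037  0.05 ]
beaker [ 0.713 -0.18   0.05 ]
```

View pics/crop1.png

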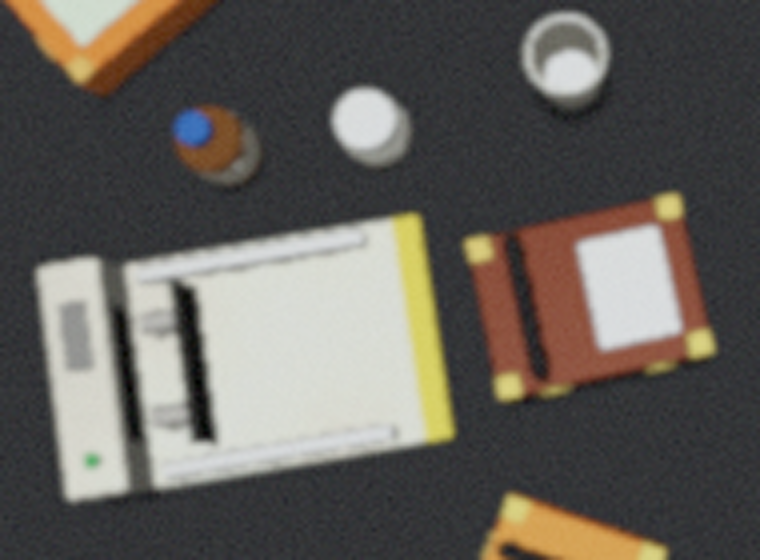

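The crop confirms it: the case is red-brown with yellow corners, its black bar at crop (530,310) faces the sill, and the sill's front edge runs (422,213)-(455,438). Next I'll compute the poses.

```bash
cat >> h.py <<'E'
def ang(v): return np.degrees(np.arctan2(v[1],v[0]))
E
python3 - <<'E'
from h import *
c=cam("top"); o=np.array([160,130]); W=lambda x,y,z: onz(c,o+np.array([x,y])/4,z)
a,b=W(422,213,.016),W(455,438,.016); D=(a+b)/2
ex=np.array([-(a-b)[1],(a-b)[0]]); ex/=np.linalg.norm(ex)
print("dock",D.round(4),"edge len",np.linalg.norm(a-b).round(4),"yaw",ang(ex).round(2))
# rails (top z .030), block outer sides
for p,q in(((366,240),(140,275)),((397,433),(165,470))):
    u,v=W(*p,.03),W(*q,.03);print("rail",u.round(4),v.round(4),np.linalg.norm(u-v).round(3),ang((v-u)[:2]).round(2))
fl,rl,rr,fr=[W(*p,.05) for p in((465,238),(680,195),(716,352),(500,402))]
print("L",np.linalg.norm(fl-rl),np.linalg.norm(fr-rr),"W",np.linalg.norm(fl-fr),np.linalg.norm(rl-rr))
cc=(fl+fr+rl+rr)/4; d=(fl+fr-rl-rr)[:2]; print("case ctr",cc.round(4),"yaw",ang(d).round(2),ang(np.array([(fl-fr)[1]*-1,(fl-fr)[0]])).round(2))
h1,h2=W(513,235,.088),W(541,378,.088); H=(h1+h2)/2; print("handle",H.round(4),np.linalg.norm(h1-h2).round(3))
d/=np.linalg.norm(d); print("handle pred",(cc[:2]+.045*d).round(4))
ey=np.array([-ex[1],ex[0]])
for n,p in(("front",cc[:2]+.08*d),("handle",H[:2]),("ctr",cc[:2])): r=p-D[:2]; print(n,"dock frame",(r@ex).round(4),(r@ey).round(4))
print(onz(c,o+np.array([180,360])/4,.04))
E
```

```text
dock [ 0.5177 -0.0836  0.016 ] edge len 0.1726 yaw 99.09
rail [ 0.5804 -0.0302  0.03  ] [0.5544 0.1397 0.03  ] 0.172 98.71
rail [ 0.4362 -0.056   0.03  ] [0.409 0.116 0.03 ] 0.174 98.98
L 0.1616260784138502 0.1614628836156045 W 0.12349776637880651 0.11868895288245579
case ctr [ 0.5357 -0.1998  0.05  ] yaw 102.09 102.59
handle [ 0.5251 -0.1568  0.088 ] 0.104
handle pred [ 0.5262 -0.1558]
front dock frame -0.0377 0.0048
handle dock frame -0.0735 0.0043
ctr dock frame -0.1176 0.0006
[0.48994497 0.10423382 0.04      ]
```

Measurements fit the given sizes: the gap is 38 mm, lateral offset about 1-4 mm, and the case is rotated +3.3° relative to the dock. Moving above the handle.

Request:
apply_moves:
  commands:
    - [[-1,0.065,0.1,0,-0.0111],[-1,0.065,0.1,0,-0.0111],[-1,0.065,0.1,0,-0.0111],[-1,0.065,0.1,0,0],[-1,0.065,0.1,0,0],[-1,0.065,0.1,0,0],[-1,0.065,0.1,0,0],[-1,0.065,0.1,0,0],[-1,0.065,0.1,0,0],[-1,0.065,0.1,0,0],[-1,0.065,0.1,0,0],[-1,0.065,0.1,0,0]]

```text
t: 1.4
eef_pos: [0.3685, -0.3998, 0.2485]
ee_rot: [3.142, -0.0, -2.926]
force: [0.5, -0.6, -0.2]
width: 0.0876
gripper_force: 0.0
```

Request:
apply_moves:
  commands:
    - [[-1,0.065,0.1,0,0],[-1,0.065,0.1,0,0],[-1,0.065,0.1,0,0],[-1,0.065,0.1,0,0],[-1,0.065,0.1,0,0],[-1,0.065,0.1,0,0],[-1,0.065,0.1,0,0],[-1,0.065,0.1,0,0],[-1,0.065,0.1,0,0],[-1,0.065,0.1,0,0],[-1,0.065,0.1,0,0],[-1,0.065,0.1,0,0]]

```text
t: 2.6
eef_pos: [0.5245, -0.1598, 0.2485]
ee_rot: [3.141, -0.0, -2.926]
force: [0.2, 0.1, -0.2]
width: 0.0877
gripper_force: 0.0
```

Request:
apply_moves:
  commands:
    - [[-1,0,0,0,0],[-1,0,0,0,0]]

```text
t: 2.8
eef_pos: [0.5242, -0.1604, 0.2483]
ee_rot: [3.141, -0.001, -2.925]
force: [0.1, -0.2, -0.7]
width: 0.0875
gripper_force: 0.0
```

Request:
apply_moves:
  commands:
    - [[-1,0.008,0.018,-0.065,0],[-1,0,0,-0.1,0],[-1,0,0,-0.1,0],[-1,0,0,-0.1,0],[-1,0,0,-0.1,0],[-1,0,0,-0.1,0],[-1,0,0,-0.1,0],[-1,0,0,-0.05,0],[-1,0,0,-0.05,0],[-1,0,0,-0.03,0],[-1,0,0,-0.02,0],[-1,0,0,0,0]]

```text
t: 4.0
eef_pos: [0.5258, -0.1572, 0.0854]
ee_rot: [-3.142, -0.0, -2.926]
force: [-0.1, 0.3, -0.3]
width: 0.0875
gripper_force: 0.0
```

```bash
python3 - <<'E'
from h import *
o=[]
for n in("side","top"):
    c=cam(n); p=proj(c,[.526,-.156,.08]).astype(int); x,y=max(p[0]-65,0),max(p[1]-65,0); print(n,x,y)
    o.append(cv2.resize(c[0][y:y+130,x:x+130],(390,390),interpolation=cv2.INTER_CUBIC))
cv2.imwrite("pics/g1.png",np.hstack(o)); s=arm.get_state(); print(s["eef_pos"],s["force"])
E
```

```text
side 249 123
top 226 141
[ 0.52615972 -0.15715624  0.08603409] [-0.12968525  0.19089166  1.04759224]
```

View pics/g1.png

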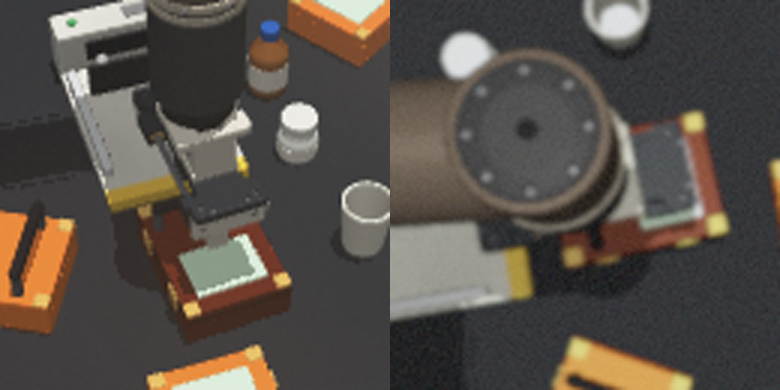

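The side crop shows the rear finger over the lid behind the bar at (210,230), and the gripper straddling the handle clear of the bystanders. Closing gently.

Request:
apply_moves:
  commands:
    - [[1,0,0,0,0],[1,0,0,0,0],[1,0,0,0,0],[1,0,0,0,0],[1,0,0,0,0],[1,0,0,0,0],[1,0,0,0,0],[1,0,0,0,0]]
  force: 12

```text
t: 4.9
eef_pos: [0.5258, -0.1572, 0.0855]
ee_rot: [3.142, -0.0, -2.926]
force: [-0.3, 0.2, -0.9]
width: 0.0294
gripper_force: 0.0
```

Request:
apply_moves:
  commands:
    - [[1,0,0,0,0],[1,0,0,0,0],[1,0,0,0,0],[1,0,0,0,0],[1,0,0,0,0],[1,0,0,0,0]]

```text
t: 5.5
eef_pos: [0.5257, -0.157, 0.0855]
ee_rot: [3.141, -0.0, -2.926]
force: [-0.7, 4.2, 1.2]
width: 0.0137
gripper_force: 12.0
```

Request:
apply_moves:
  commands:
    - [[1,0,0,0.01,0],[1,0,0,0.01,0],[1,0,0,0.01,0],[1,0,0,0.01,0],[1,0,0,0.01,0],[1,0,0,0.01,0],[1,0,0,0.01,0],[1,0,0,0.01,0],[1,0,0,0.01,0],[1,0,0,0.01,0],[1,0,0,0,0]]

```text
t: 6.6
eef_pos: [0.5259, -0.1571, 0.1059]
ee_rot: [3.142, 0.0, -2.926]
force: [-1.5, 0.6, -4.2]
width: 0.0134
gripper_force: 12.0
```

```bash
python3 - <<'E'
from h import *
c=cam("side"); p=proj(c,[.535,-.19,.05]).astype(int); x,y=p[0]-70,p[1]-60; print(x,y)
cv2.imwrite("pics/l1.png",cv2.resize(c[0][y:y+120,x:x+140],None,fx=5,fy=5,interpolation=cv2.INTER_CUBIC))
E
```

```text
248 142
```

View pics/l1.png

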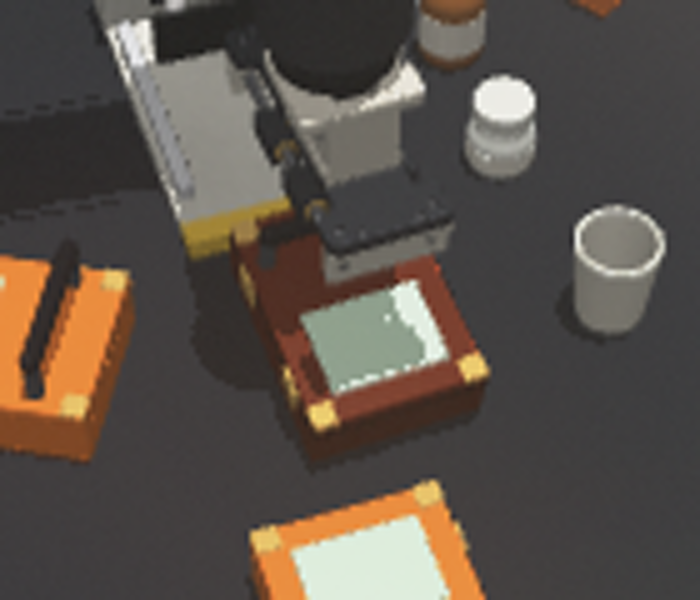

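The crop shows the front raised (left front corner at (245,230), just short of the sill at (235,235)) and the rear lower edge on the bench. Now I'll carry it forward about 55 mm while straightening it.

Request:
apply_moves:
  commands:
    - [[1,-0.0022,0.0228,0,-0.0015],[1,-0.0022,0.0228,0,-0.0015],[1,-0.0022,0.0228,0,-0.0015],[1,-0.0022,0.0228,0,-0.0015],[1,-0.0022,0.0228,0,-0.0015],[1,-0.0022,0.0228,0,-0.0015]]

```text
t: 7.25
eef_pos: [0.5231, -0.1293, 0.1056]
ee_rot: [3.142, 0.0, -2.955]
force: [-0.2, -0.4, -6.2]
width: 0.0132
gripper_force: 12.0
```

Request:
apply_moves:
  commands:
    - [[1,-0.0022,0.0228,0,-0.0015],[1,-0.0022,0.0228,0,-0.0015],[1,-0.0022,0.0228,0,-0.0015],[1,-0.0022,0.0228,0,-0.0015],[1,-0.0022,0.0228,0,-0.0015],[1,-0.0022,0.0228,0,-0.0015],[1,0,0,0,0]]

```text
t: 7.95
eef_pos: [0.5206, -0.1018, 0.1057]
ee_rot: [3.141, 0.0, -2.983]
force: [-1.2, 0.9, -3.8]
width: 0.0135
gripper_force: 12.0
```

Request:
apply_moves:
  commands:
    - [[1,0,0,-0.01,0],[1,0,0,-0.01,0],[1,0,0,-0.005,0],[1,0,0,0,0]]

```text
t: 8.35
eef_pos: [0.5208, -0.1024, 0.1006]
ee_rot: [-3.142, 0.001, -2.983]
force: [0.4, 3.2, -2.2]
width: 0.0134
gripper_force: 12.0
```

Request:
apply_moves:
  commands:
    - [[1,0,0,-0.005,0],[1,0,0,-0.003,0],[1,0,0,0,0]]

```text
t: 8.65
eef_pos: [0.521, -0.1024, 0.1]
ee_rot: [-3.141, 0.001, -2.983]
force: [-2.1, 4.2, 7.8]
width: 0.0136
gripper_force: 12.0
```

Request:
apply_moves:
  commands:
    - [[0.3,0,0,0,0],[0.3,0,0,0,0],[0.3,0,0,0,0],[0.3,0,0,0,0],[0.3,0,0,0,0],[0.3,0,0,0,0],[0.3,0,0,0,0],[0.3,0,0,0,0]]

```text
t: 9.45
eef_pos: [0.5205, -0.1024, 0.0989]
ee_rot: [-3.142, -0.0, -2.983]
force: [-0.2, -0.8, 0.3]
width: 0.0306
gripper_force: 0.0
```

```bash
python3 - <<'E'
from h import *
o=[]
for n in("side","top"):
    c=cam(n); p=proj(c,[.525,-.14,.05]).astype(int); x,y=max(p[0]-65,0),max(p[1]-65,0); print(n,x,y)
    o.append(cv2.resize(c[0][y:y+130,x:x+130],(390,390),interpolation=cv2.INTER_CUBIC))
cv2.imwrite("pics/r1.png",np.hstack(o)); s=arm.get_state(); print(s["eef_pos"],s["force"],s["width"],s["t"])
E
```

```text
side 248 126
top 222 142
[ 0.52049843 -0.10242435  0.09894897] [-0.34420904 -0.57484565  0.2635282 ] 0.03084360310745201 9.55
```

View pics/r1.png

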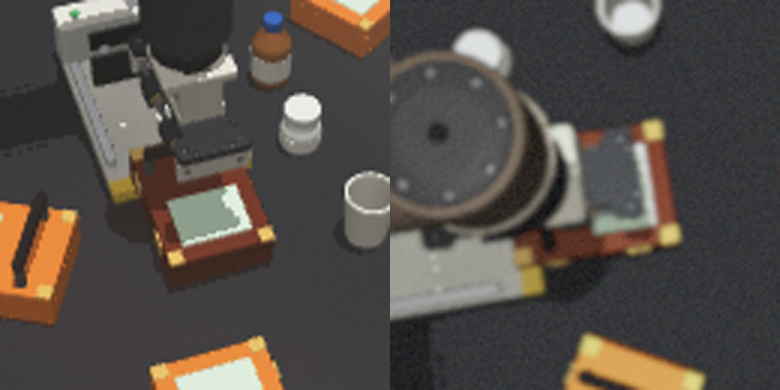

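Both crops show the front end resting past the yellow sill, the rear on the bench and the fingers open around the bar without contact. The gripper can't tilt, so a vertical finger would meet the leaning rear face high up, where it wedges. I'll slide the case over the sill by nudging the bar from behind with the open fingers, then finish with a low push on the rear face once the case is flat.

Request:
apply_moves:
  commands:
    - [[0.3,-0.0023,0.0148,0,0],[0.3,-0.0023,0.0148,0,0],[0.3,-0.0023,0.0148,0,0],[0.3,-0.0023,0.0148,0,0],[0.3,-0.0023,0.0148,0,0],[0.3,-0.0023,0.0148,0,0]]

```text
t: 10.15
eef_pos: [0.5183, -0.0852, 0.0998]
ee_rot: [-3.14, 0.001, -2.982]
force: [1.1, -6.1, 3.8]
width: 0.0306
gripper_force: 3.0
```

Request:
apply_moves:
  commands:
    - [[0.3,-0.0023,0.0148,0,0],[0.3,-0.0023,0.0148,0,0],[0.3,-0.0023,0.0148,0,0],[0.3,-0.0023,0.0148,0,0],[0.3,-0.0023,0.0148,0,0],[0.3,-0.0023,0.0148,0,0]]

```text
t: 10.75
eef_pos: [0.5151, -0.0667, 0.0991]
ee_rot: [-3.141, 0.0, -2.983]
force: [0.7, -4.9, 3.9]
width: 0.0309
gripper_force: 2.5
```

Request:
apply_moves:
  commands:
    - [[0.3,-0.0023,0.0148,0,0],[0.3,-0.0023,0.0148,0,0],[0.3,-0.0023,0.0148,0,0],[0.3,-0.0023,0.0148,0,0],[0.3,-0.0023,0.0148,0,0],[0.3,-0.0023,0.0148,0,0]]

```text
t: 11.35
eef_pos: [0.5124, -0.0491, 0.0991]
ee_rot: [-3.141, 0.0, -2.983]
force: [0.7, -4.9, 3.7]
width: 0.0309
gripper_force: 2.6
```

```bash
python3 - <<'E'
from h import *
o=[]
for n in("side","top"):
    c=cam(n); p=proj(c,[.522,-.12,.05]).astype(int); x,y=max(p[0]-65,0),max(p[1]-65,0); print(n,x,y)
    o.append(cv2.resize(c[0][y:y+130,x:x+130],(390,390),interpolation=cv2.INTER_CUBIC))
cv2.imwrite("pics/p1.png",np.hstack(o)); s=arm.get_state(); print(s["eef_pos"],s["force"],s["width"],s["t"])
E
```

```text
side 246 121
top 215 143
[ 0.51229269 -0.04872929  0.09900029] [ 0.48297482 -1.81668468  1.75328434] 0.03097039771959938 11.45
```

View pics/p1.png

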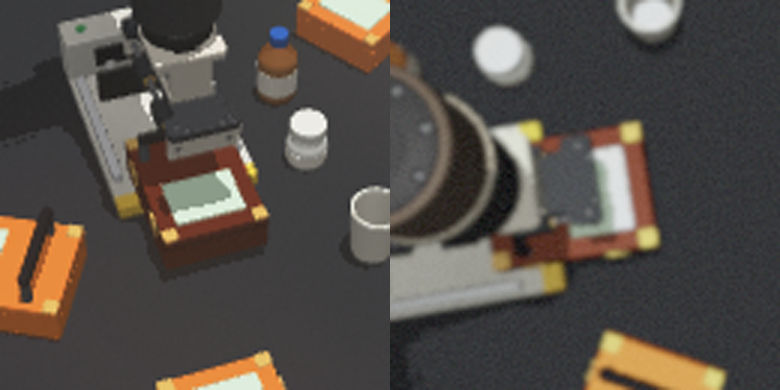

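The case is straight and climbing, with its rear edge parallel to the sill in the top view. Continuing.

Request:
apply_moves:
  commands:
    - [[0.3,-0.0023,0.0148,0,0],[0.3,-0.0023,0.0148,0,0],[0.3,-0.0023,0.0148,0,0],[0.3,-0.0023,0.0148,0,0],[0.3,-0.0023,0.0148,0,0],[0.3,-0.0023,0.0148,0,0]]

```text
t: 12.05
eef_pos: [0.5094, -0.0315, 0.099]
ee_rot: [-3.141, -0.0, -2.983]
force: [0.6, -4.7, 2.5]
width: 0.0311
gripper_force: 2.6
```

Request:
apply_moves:
  commands:
    - [[0.3,-0.0023,0.0148,0,0],[0.3,-0.0023,0.0148,0,0],[0.3,-0.0023,0.0148,0,0],[0.3,-0.0023,0.0148,0,0],[0.3,-0.0023,0.0148,0,0],[0.3,-0.0023,0.0148,0,0]]

```text
t: 12.65
eef_pos: [0.5066, -0.0137, 0.099]
ee_rot: [-3.141, -0.0, -2.983]
force: [0.3, -4.6, 2.9]
width: 0.031
gripper_force: 2.6
```

Request:
apply_moves:
  commands:
    - [[0.3,-0.0023,0.0148,0,0],[0.3,-0.0023,0.0148,0,0],[0.3,-0.0023,0.0148,0,0],[0.3,-0.0023,0.0148,0,0],[0.3,-0.0023,0.0148,0,0],[0.3,-0.0023,0.0148,0,0]]

```text
t: 13.25
eef_pos: [0.5037, 0.004, 0.0989]
ee_rot: [-3.141, -0.0, -2.983]
force: [0.5, -4.7, 3.0]
width: 0.0307
gripper_force: 2.7
```

```bash
python3 - <<'E'
from h import *
o=[]
for n in("side","top"):
    c=cam(n); p=proj(c,[.515,-.07,.05]).astype(int); x,y=max(p[0]-65,0),max(p[1]-65,0); print(n,x,y)
    o.append(cv2.resize(c[0][y:y+130,x:x+130],(390,390),interpolation=cv2.INTER_CUBIC))
cv2.imwrite("pics/p2.png",np.hstack(o)); s=arm.get_state(); print(s["eef_pos"],s["force"],s["width"],s["t"])
E
```

```text
side 242 111
top 198 146
[0.50372833 0.00433221 0.09886774] [-0.16478144 -3.32707423  2.19821204] 0.030912898024882524 13.35
```

View pics/p2.png

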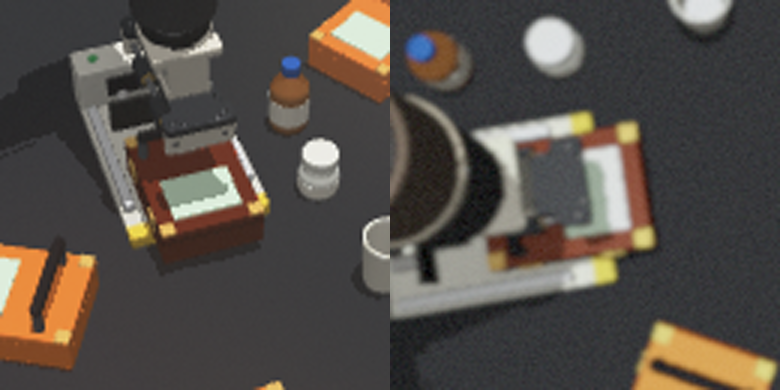

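The case is centred between the rails and sliding onto the deck (rear edge in the top crop at (628,130)-(645,240)). I'll push on to about 10 mm short of the buffer.

Request:
apply_moves:
  commands:
    - [[0.3,-0.0023,0.0148,0,0],[0.3,-0.0023,0.0148,0,0],[0.3,-0.0023,0.0148,0,0],[0.3,-0.0023,0.0148,0,0],[0.3,-0.0023,0.0148,0,0],[0.3,-0.0023,0.0148,0,0]]

```text
t: 13.95
eef_pos: [0.501, 0.0221, 0.0989]
ee_rot: [-3.142, -0.0, -2.983]
force: [1.5, -5.1, 1.4]
width: 0.0308
gripper_force: 2.3
```

Request:
apply_moves:
  commands:
    - [[0.3,-0.0023,0.0148,0,0],[0.3,-0.0023,0.0148,0,0],[0.3,-0.0023,0.0148,0,0],[0.3,-0.0023,0.0148,0,0],[0.3,-0.0023,0.0148,0,0],[0.3,-0.0023,0.0148,0,0]]

```text
t: 14.55
eef_pos: [0.4983, 0.0399, 0.0989]
ee_rot: [3.142, -0.0, -2.983]
force: [-0.4, -4.0, 1.3]
width: 0.0304
gripper_force: 2.1
```

Request:
apply_moves:
  commands:
    - [[0.3,0.0031,-0.02,0,0],[0.3,0,0,0.06,0],[0.3,0,0,0.1,0],[0.3,0,0,0.15,0],[0.3,0,0,0.1,0],[0.3,0,0,0,0]]

```text
t: 15.15
eef_pos: [0.5009, 0.0364, 0.1849]
ee_rot: [3.14, 0.006, -2.983]
force: [-0.6, 0.7, -0.2]
width: 0.031
gripper_force: 0.0
```

```bash
python3 - <<'E'
from h import *
s=arm.get_state(); print(s["eef_pos"],s["ee_rot"],s["force"],s["q"],s["t"])
E
```

```text
[0.50092022 0.03640248 0.18485706] [ 3.14007723  0.0062972  -2.982525  ] [-0.57519622  0.72255625 -0.20872712] [ 4.64727161e-01  1.24247802e-01 -4.58060671e-01  5.40836186e-04
 -9.82026581e-01 -1.87674995e+00] 15.15
```

Request:
apply_moves:
  commands:
    - [[0.3,0.0096,-0.0665,0,0.0417],[0.3,0.0096,-0.0665,0,0.0417],[0.3,0.0096,-0.0665,0,0.0417],[0.3,0.0096,-0.0665,0,0.0417],[0.3,0.0096,-0.0665,0,0.0417],[0.3,0.0096,-0.0665,0,0.0417],[0.3,0.0096,-0.0665,0,0.0417],[0.3,0.0096,-0.0665,0,0.0417],[0.3,0.0096,-0.0665,0,0.0417],[0.3,0.0096,-0.0665,0,0.0417],[0.3,0.0096,-0.0665,0,0.0417],[0.3,0.0096,-0.0665,0,0.0413]]

```text
t: 16.35
eef_pos: [0.522, -0.1244, 0.181]
ee_rot: [-3.142, 0.0, -1.407]
force: [-0.4, -1.0, -1.0]
width: 0.0307
gripper_force: 0.0
```

Request:
apply_moves:
  commands:
    - [[-0.3,0,0,0,0],[-0.3,0,0,0,0],[-0.3,0,0,0,0],[-0.3,0,0,0,0]]

```text
t: 16.75
eef_pos: [0.522, -0.1235, 0.181]
ee_rot: [-3.141, 0.0, -1.413]
force: [-0.4, -0.9, 0.1]
width: 0.0546
gripper_force: 0.0
```

```bash
python3 - <<'E'
from h import *
o=[]
for n in("side","top"):
    c=cam(n); p=proj(c,[.51,-.03,.05]).astype(int); x,y=max(p[0]-65,0),max(p[1]-65,0); print(n,x,y)
    o.append(cv2.resize(c[0][y:y+130,x:x+130],(390,390),interpolation=cv2.INTER_CUBIC))
cv2.imwrite("pics/p3.png",np.hstack(o)); s=arm.get_state(); print(s["eef_pos"],s["ee_rot"],s["force"],s["width"],s["t"])
E
```

```text
side 239 102
top 184 147
[ 0.52208858 -0.12353268  0.18105119] [-3.14143797e+00  5.03048118e-05 -1.41248577e+00] [ 0.7261908   0.38365514 -0.79659129] 0.05682749743525308 16.85
```

View pics/p3.png

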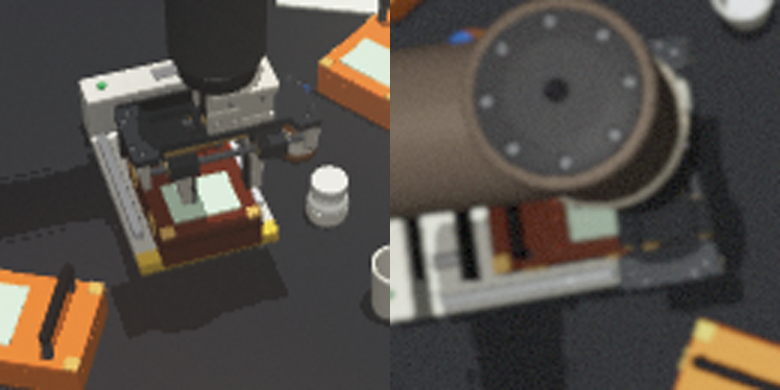

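The side crop shows the case flat on the deck between the rails, with the gripper behind it and turned across. I'll lower the fingers behind the rear face so the tips sit about 8 mm above the sill.

Request:
apply_moves:
  commands:
    - [[-0.3,0.01,0,-0.1,0],[-0.3,0,0,-0.1,0],[-0.3,0,0,-0.1,0],[-0.3,0,0,-0.1,0],[-0.3,0,0,-0.1,0],[-0.3,0,0,-0.1,0],[-0.3,0,0,-0.05,0],[-0.3,0,0,-0.025,0],[-0.3,0,0,0,0]]

```text
t: 17.75
eef_pos: [0.5241, -0.1239, 0.0458]
ee_rot: [3.141, -0.0, -1.412]
force: [0.2, -0.7, 0.6]
width: 0.057
gripper_force: 0.0
```

Request:
apply_moves:
  commands:
    - [[-0.3,-0.0016,0.0099,0,0],[-0.3,-0.0016,0.0099,0,0],[-0.3,-0.0016,0.0099,0,0],[-0.3,-0.0016,0.0099,0,0],[-0.3,-0.0016,0.0099,0,0],[-0.3,-0.0016,0.0099,0,0],[-0.3,-0.0016,0.0099,0,0],[-0.3,-0.0016,0.0099,0,0],[-0.3,-0.0016,0.0099,0,0],[-0.3,-0.0016,0.0099,0,0],[-0.3,-0.0016,0.0099,0,0],[-0.3,-0.0016,0.0099,0,0]]

```text
t: 18.95
eef_pos: [0.5202, -0.1003, 0.046]
ee_rot: [3.141, -0.0, -1.412]
force: [0.8, -3.5, -0.5]
width: 0.057
gripper_force: 1.6
```

Request:
apply_moves:
  commands:
    - [[-0.3,-0.0016,0.0099,0,0],[-0.3,-0.0016,0.0099,0,0],[-0.3,-0.0016,0.0099,0,0],[-0.3,-0.0016,0.0099,0,0],[-0.3,-0.0016,0.0099,0,0],[-0.3,-0.0016,0.0099,0,0],[-0.3,-0.0016,0.0099,0,0],[-0.3,-0.0016,0.0099,0,0]]

```text
t: 19.75
eef_pos: [0.5176, -0.0842, 0.0459]
ee_rot: [3.141, -0.0, -1.412]
force: [1.5, -2.1, -1.4]
width: 0.0569
gripper_force: 1.5
```

Request:
apply_moves:
  commands:
    - [[-0.3,-0.0008,0.0049,0,0],[-0.3,-0.0008,0.0049,0,0],[-0.3,-0.0008,0.0049,0,0],[-0.3,-0.0008,0.0049,0,0],[-0.3,-0.0008,0.0049,0,0],[-0.3,-0.0008,0.0049,0,0]]

```text
t: 20.35
eef_pos: [0.5167, -0.0784, 0.0459]
ee_rot: [3.141, -0.0, -1.412]
force: [-0.3, -3.5, -2.0]
width: 0.0571
gripper_force: 2.1
```

Request:
apply_moves:
  commands:
    - [[-0.3,-0.0008,0.0049,0,0],[-0.3,-0.0008,0.0049,0,0],[-0.3,-0.0008,0.0049,0,0],[-0.3,-0.0008,0.0049,0,0]]

```text
t: 20.75
eef_pos: [0.5162, -0.0749, 0.046]
ee_rot: [-3.142, -0.0, -1.412]
force: [1.2, -6.5, -2.0]
width: 0.0569
gripper_force: 3.3
```

Request:
apply_moves:
  commands:
    - [[-0.3,-0.0008,0.0049,0,0],[-0.3,-0.0008,0.0049,0,0],[-0.3,0,0,0,0]]

```text
t: 21.05
eef_pos: [0.5158, -0.0728, 0.046]
ee_rot: [-3.142, -0.0, -1.412]
force: [1.1, -5.7, -3.0]
width: 0.0572
gripper_force: 2.8
```

Request:
apply_moves:
  commands:
    - [[-0.3,-0.0008,0.0049,0,0],[-0.3,0,0,0,0]]

```text
t: 21.25
eef_pos: [0.5156, -0.0719, 0.0459]
ee_rot: [3.141, -0.0, -1.412]
force: [1.2, -5.2, -2.1]
width: 0.0573
gripper_force: 2.8
```

Request:
apply_moves:
  commands:
    - [[-0.3,-0.0008,0.0049,0,0],[-0.3,0,0,0,0]]

```text
t: 21.45
eef_pos: [0.5155, -0.0709, 0.046]
ee_rot: [3.142, -0.0, -1.412]
force: [1.0, -6.0, -1.8]
width: 0.0571
gripper_force: 2.8
```

Request:
apply_moves:
  commands:
    - [[-0.3,-0.0004,0.0025,0,0],[-0.3,0,0,0,0]]

```text
t: 21.65
eef_pos: [0.5154, -0.0704, 0.046]
ee_rot: [3.142, -0.0, -1.412]
force: [1.6, -4.7, -2.3]
width: 0.0569
gripper_force: 3.0
```

Request:
apply_moves:
  commands:
    - [[-0.3,-0.0004,0.0025,0,0],[-0.3,0,0,0,0]]

```text
t: 21.85
eef_pos: [0.5153, -0.07, 0.0459]
ee_rot: [3.142, -0.0, -1.412]
force: [1.8, -6.7, -3.3]
width: 0.0568
gripper_force: 3.0
```

Request:
apply_moves:
  commands:
    - [[-0.3,-0.0004,0.0025,0,0],[-0.3,0,0,0,0]]

```text
t: 22.05
eef_pos: [0.5152, -0.0695, 0.0459]
ee_rot: [3.141, -0.0, -1.412]
force: [1.2, -6.1, -3.3]
width: 0.0572
gripper_force: 3.0
```

Request:
apply_moves:
  commands:
    - [[-0.3,-0.0004,0.0025,0,0],[-0.3,0,0,0,0]]

```text
t: 22.25
eef_pos: [0.5152, -0.0689, 0.046]
ee_rot: [3.142, -0.0, -1.412]
force: [0.9, -6.2, -2.8]
width: 0.0567
gripper_force: 3.0
```

Request:
apply_moves:
  commands:
    - [[-0.3,-0.0004,0.0025,0,0],[-0.3,0,0,0,0]]

```text
t: 22.45
eef_pos: [0.5151, -0.0685, 0.0459]
ee_rot: [3.142, -0.0, -1.412]
force: [0.9, -6.6, -2.7]
width: 0.0569
gripper_force: 3.0
```

Request:
apply_moves:
  commands:
    - [[-0.3,-0.0004,0.0025,0,0],[-0.3,0,0,0,0]]

```text
t: 22.65
eef_pos: [0.515, -0.068, 0.046]
ee_rot: [3.142, -0.0, -1.412]
force: [0.5, -6.2, -2.2]
width: 0.0571
gripper_force: 3.0
```

Request:
apply_moves:
  commands:
    - [[-0.3,-0.0004,0.0025,0,0],[-0.3,0,0,0,0]]

```text
t: 22.85
eef_pos: [0.5149, -0.0675, 0.046]
ee_rot: [3.142, -0.0, -1.412]
force: [0.9, -6.1, -1.3]
width: 0.057
gripper_force: 3.0
```

Request:
apply_moves:
  commands:
    - [[-0.3,-0.0004,0.0025,0,0],[-0.3,0,0,0,0]]

```text
t: 23.05
eef_pos: [0.5148, -0.067, 0.046]
ee_rot: [3.141, -0.0, -1.412]
force: [0.8, -6.4, -2.2]
width: 0.0568
gripper_force: 3.0
```

```bash
python3 - <<'E'
from h import *
c=cam("top"); p=(228,212); cv2.imwrite("pics/p4.png",cv2.resize(c[0][160:260,165:275],None,fx=6,fy=6,interpolation=cv2.INTER_CUBIC)); s=arm.get_state(); print(s["eef_pos"],s["force"])
E
```

```text
[ 0.5148504  -0.06694405  0.04595921] [ 0.99355352 -6.46131182 -1.26782329]
```

View pics/p4.png

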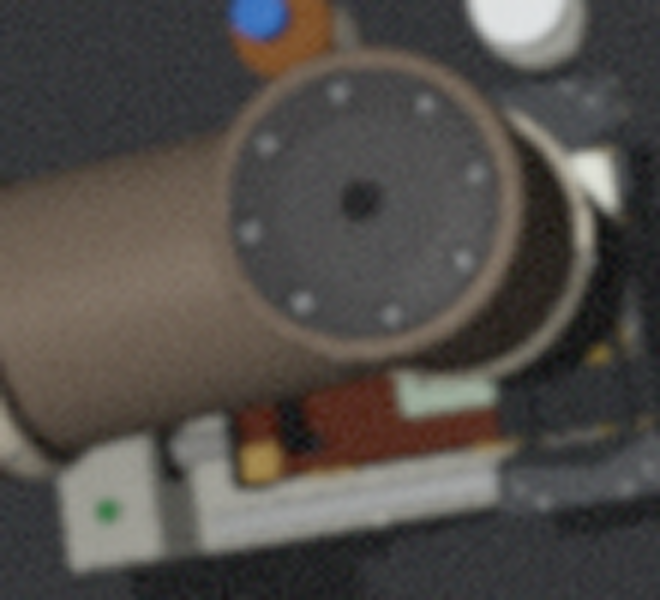

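This view shows the case front near the buffer at (235,450), straight with the rail; the force has not yet risen. I'll keep feeling for the stop.

Request:
apply_moves:
  commands:
    - [[-0.3,-0.0004,0.0025,0,0],[-0.3,0,0,0,0]]

```text
t: 23.3
eef_pos: [0.5149, -0.0668, 0.0461]
ee_rot: [3.142, -0.001, -1.411]
force: [1.8, -9.3, -2.3]
width: 0.0571
gripper_force: 4.5
```

Request:
apply_moves:
  commands:
    - [[-0.3,-0.0004,0.0025,0,0],[-0.3,0,0,0,0]]

```text
t: 23.5
eef_pos: [0.515, -0.0667, 0.0462]
ee_rot: [-3.141, -0.001, -1.411]
force: [2.6, -12.1, -2.4]
width: 0.0569
gripper_force: 6.1
```

Request:
apply_moves:
  commands:
    - [[-0.3,-0.0004,0.0025,0,0],[-0.3,0,0,0,0]]

```text
t: 23.7
eef_pos: [0.515, -0.0665, 0.0463]
ee_rot: [-3.141, -0.002, -1.411]
force: [3.9, -15.5, -1.1]
width: 0.0569
gripper_force: 7.7
```

The end stop is clear: the force rose to 15 N with no further travel. Backing off and retreating.

Request:
apply_moves:
  commands:
    - [[-0.3,0.0008,-0.005,0,0],[-0.3,0.0016,-0.01,0,0],[-0.3,0.0079,-0.05,0,0],[-0.3,0.016,-0.1,0,0],[-0.3,0.016,-0.1,0,0],[-0.3,0,0,0.1,0],[-0.3,0,0,0.15,0],[-0.3,0,0,0.15,0],[-0.3,0.016,-0.1,0.15,0],[-0.3,0.016,-0.1,0.1,0],[-0.3,0.016,-0.1,0,0],[-0.3,0,0,0,0]]

```text
t: 24.9
eef_pos: [0.5332, -0.1799, 0.1768]
ee_rot: [-3.14, -0.0, -1.414]
force: [-0.9, 0.1, -1.3]
width: 0.057
gripper_force: 0.0
```

Request:
apply_moves:
  commands:
    - [[-0.3,0.03,-0.2,0,0],[-0.3,0.03,-0.2,0,0],[-0.3,0.03,-0.2,0,0],[-0.3,0,-0.2,0,0],[-0.3,0,0,0,0],[-0.3,0,0,0,0]]

```text
t: 25.5
eef_pos: [0.5499, -0.3387, 0.1749]
ee_rot: [3.14, 0.001, -1.414]
force: [-0.3, -0.1, 0.1]
width: 0.0566
gripper_force: 0.0
```

```bash
python3 - <<'E'
from h import *
c=cam("top"); im=c[0]; hsv=cv2.cvtColor(im,cv2.COLOR_BGR2HSV)
m=cv2.inRange(hsv,(0,90,40),(16,255,190)); m[:172]=0;m[256:]=0;m[:,:190]=0;m[:,290:]=0
k=max(cv2.findContours(m,cv2.RETR_EXTERNAL,cv2.CHAIN_APPROX_NONE)[0],key=cv2.contourArea)
r=cv2.minAreaRect(k); q=np.array([onz(c,p,.066) for p in cv2.boxPoints(r)])[:,:2]
D=np.array([.5177,-.0836]); a=np.radians(98.95); ex=np.array([np.cos(a),np.sin(a)]); ey=np.array([-ex[1],ex[0]])
print(r); print(np.c_[(q-D)@ex,(q-D)@ey].round(4)); s=arm.get_state(); print(s["eef_pos"],s["t"],s["force"])
E
```

```text
((288.25, 252.75), (1.4142134189605713, 0.7071067094802856), 45.0)
[[-0.0403  0.13  ]
 [-0.042   0.1288]
 [-0.0444  0.1321]
 [-0.0427  0.1332]]
[ 0.55009332 -0.33797037  0.17521707] 25.55 [-0.25140177  0.29296485  0.5059074 ]
```

Request:
apply_moves:
  commands:
    - [[-0.3,-0.1,-0.12,0.08,0],[-0.3,-0.1,-0.12,0.08,0],[-0.3,-0.1,-0.12,0.08,0],[-0.3,-0.1,-0.12,0.08,0],[-0.3,-0.1,-0.12,0.08,0],[-0.3,-0.1,-0.12,0,0],[-0.3,-0.1,-0.12,0,0],[-0.3,-0.1,-0.12,0,0],[-0.3,-0.1,-0.12,0,0],[-0.3,-0.1,-0.12,0,0],[-0.3,-0.1,-0.12,0,0],[-0.3,0,0,0,0]]

```text
t: 26.75
eef_pos: [0.3291, -0.6031, 0.2556]
ee_rot: [3.141, 0.0, -1.414]
force: [-0.0, 0.1, -0.3]
width: 0.057
gripper_force: 0.0
```

```bash
python3 - <<'E'
from h import *
c=cam("top"); im=c[0]; hsv=cv2.cvtColor(im,cv2.COLOR_BGR2HSV)
m=cv2.inRange(hsv,(0,70,40),(18,255,190)); m[:175]=0;m[250:]=0;m[:,:195]=0;m[:,285:]=0
pts=cv2.findNonZero(cv2.morphologyEx(m,cv2.MORPH_OPEN,np.ones((3,3))))
r=cv2.minAreaRect(pts); q=np.array([onz(c,p,.066) for p in cv2.boxPoints(r)])[:,:2]
D=np.array([.5177,-.0836]); a=np.radians(98.95); ex=np.array([np.cos(a),np.sin(a)]); ey=np.array([-ex[1],ex[0]])
print(r); print(np.c_[(q-D)@ex,(q-D)@ey].round(4)); s=arm.get_state(); print(s["eef_pos"],s["t"],s["force"])
E
```

```text
((230.35134887695312, 215.60809326171875), (40.442142486572266, 57.37523651123047), 80.53767395019531)
[[ 0.1929 -0.0586]
 [ 0.0261 -0.0599]
 [ 0.0231  0.0576]
 [ 0.188   0.0589]]
[ 0.33008765 -0.60204328  0.25564311] 26.8 [ 1.32725078 -0.36334161 -0.28426248]
```

The rear is at 24.6 mm (the home position is 24 mm), the case is centred within 1 mm and straight within about 1.5°. Handing in.

```bash
python3 -c "
from station import arm
print(arm.job_done())"
```

```text
the job is handed in; nothing more can be done
None
```

The wooden case is docked and handed in: flat between the rails, buffer pushed back to its end stop (felt at about 15 N) and the handle released. I slid it over the sill by pushing the handle bar from behind with open fingers, because the untiltable gripper could not meet the rear face low, and pushed the last stretch low on the rear face.

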